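# Scoop the spacers into the righted parts cup

### The arm

A 7-joint arm with a two-finger parallel gripper is mounted at the origin on the work surface. World frame = base frame: x ahead of the robot, y to its left, z up, the work surface at z = 0. Lengths are in m, angles in rad, forces in N, time in s.
With the tool pointing down it reaches from about 0.425 to 0.875 m from the base axis. Payload 8.4 kg.
Tool frame: the origin (TCP) lies on the mounting face of the last link; the fingertips stand 173 mm ahead of it and the grasp point (between the pads) lies 155 mm ahead of it; z points along the fingers, y is the line along which they close (so a half turn about z gives the same grasp; the last joint's range is limited). The gripper opens to 85 mm and grips with 20 to 120 N. Pads are 22 mm wide; open, the fingers measure 114 mm over their backs; the gripper's body (76 mm by 85 mm) begins 54 mm behind the grasp point. The pads swing forward as they close: fully open they stand 13 mm farther back than shut.
Start: joints at [1.169, 0.333, 0.04, 1.465, -0.013, 1.343, -0.059], TCP at [0.194, -0.62, 0.405] pointing down, gripper open.
Joint ranges: [-2.58, 2.58], [-0.38, 2.09], [-1.3, 1.39], [0.25, 2.4], [-1.5, 4.64], [0.08, 2.09], [-2.65, 2.65]. Speed limits (rad/s): [2.22, 2.22, 2.79, 2.79, 3.14, 3.14, 3.14].

### API

Orientations are given as a 3x3 rotation matrix whose columns are the frame's x, y, z axes.
In Python, from cell import env, camera, job gives the robot as it stands.
- The arm moves only by the shell command python3 -m creep 'ROWS' [OPENING] [FORCE]. ROWS is JSON, a list of rows, each an object with "translation": the shift along the tool's x, y, z in m, a list of three; "delta_rot": the turn, a rotation vector about the tool's x, y, z in rad, a list of three. A call has 1 to 10 rows; each row is the pose to reach, as a shift and turn from the pose commanded when the call began, along the tool's axes at that moment; what a row does not reach only later rows make up. A row lasts 1/8 s, in which the tool goes at most 62.5 mm and 10.7 degrees, less where a joint would pass 70% of its speed; a pose out of reach is approached as far as the arm can. A call with a gripper value outside its range is refused whole. OPENING is the opening, from 0 (shut) to 1 (fully open), set as the call begins (- or left out, the last holds). The fingers move at their own pace and stop on an object; FORCE is the grip in N (left out, the last holds). Time passes only in rows, so rows that repeat a pose let the fingers close. It gives the time, the measured TCP pose, the force, the opening and the grip force at its end, in the units of the state.
- env.observe(): the state, without advancing time (a new reading comes with each control period).
- camera(name): name is "side" or "top" or "wrist"; returns a dict with "pixels" (480x640x3 uint8, red, green, blue), "intrinsics" (3x3 intrinsics, pixels), "xyz" and "orientation" of the camera in the world. Camera axes: x right, y up, looking along -z (the intrinsics and any distortion apply to the point x, -y, -z); pixel columns grow to the right and rows downward; lengths in m; the calibration is good to about 2 mm. A picture is of the moment at which its call begins. There is no depth.
- job.close_job(): hands the job in; it is judged then, once.
The state is a dict: "time": time; "joints": joint angles; "joint_vel": joint speeds; "effort": joint torques, N m; "ee_pos": TCP position; "orientation": TCP orientation; "contact_force": force on the tool from outside, world axes, zero at the start; "ft_torque": the same for the moment, N m; "finger_gap": finger opening in m; "gripper_force": force on a finger pad.
Only numpy, scipy, OpenCV 4.12 (cv2) and the standard library are available. Lean on these libraries where they do the work, as an engineer would, in place of code of your own. Each camera call takes 0.05 s, during which the arm holds its last target. There are 200 camera calls.

### The job

The metal parts cup has been knocked over: stand it upright on the bench first. Then use the scoop to take all four nylon spacers out of the trough in one load and tip them into the cup, and lay the scoop back down flat on the bench. Do not touch the spacers with the gripper, and leave the other things on the bench where they are.

Things in the scene. Friction and masses are not known exactly. Their poses are not given: they have to be found in the camera images.
- tray: Grey plastic trough with a white floor, fixed on the bench, open on top; 198 x 71 mm outside, 190 x 63 mm inside. Origin: centre of its underside, at bench height; x along its length, away from the robot, z up. Long walls and the +x end wall are 42 mm high; the -x end wall, nearest the robot, only 20 mm, so that a scoop's handle passes over it.
- tray_end (a point): Foot of the inner face of the trough's high +x end wall, 3 mm above the bench (axes as the tray). The white floor is a false floor set by stiff friction: its top is 6 to 14 mm above the bench, differs every time and is not told: it must be felt. It does not yield to 40 N.
- scoop: Steel scoop with a black handle, 164 mm long, 0.11 to 0.18 kg, lying flat on the bench at first, lip away from the robot. Origin: centre of the bowl's underside; x to the open lip, z up. Bowl: flat floor 70 x 57 mm (x -35 to 35 mm), 2 mm sheet, side walls 26 mm high over its whole length, back wall 30 mm high at x = -35 mm, none at the lip; 53 mm wide inside.
- scoop_lip (a point): Middle of the scoop's lip at its underside: (35, 0, 0) mm in the scoop's frame.
- scoop_grip (a point): Middle of the handle, a good grip, at (-88, 0, 47) mm in the scoop's frame: close along the scoop's y. The handle is a straight bar 18 mm wide (y), 16 mm thick, 100 mm long, rising backward at 0.35 rad from (-35, 0, 28) mm to (-129, 0, 62) mm.
- cup: Open-topped rectangular aluminium parts cup, weighted bottom, 0.27 to 0.39 kg. Outside 100 mm (x) x 68 mm (y) x 85 mm (z, height), walls 3 mm, inner floor 11 mm up. Origin: centre of its underside; z to the mouth. Lying at first: z level, pointing roughly away from the robot, +x down, y level; so 100 mm high and 68 mm wide, origin 50 mm above the bench.
- cup_mouth (a point): Centre of the cup's mouth, 85 mm along z from its origin. The centre of mass lies about 16 mm from the underside, so once tilted less than about 70 degrees from upright on the edge of its bottom the cup falls upright by itself.
- spacer1: Black slippery nylon spacer, a chunky round barrel 24 mm across and 22 mm high with chamfered ends (flat 14 mm across), friction about 0.2, 12 g, standing on end on the trough's floor in its half towards +x to begin with. Origin: its centre; z along its axis.
- spacer2: Black slippery nylon spacer, a chunky round barrel 24 mm across and 22 mm high with chamfered ends (flat 14 mm across), friction about 0.2, 12 g, standing on end on the trough's floor in its half towards +x to begin with. Origin: its centre; z along its axis.
- spacer3: Black slippery nylon spacer, a chunky round barrel 24 mm across and 22 mm high with chamfered ends (flat 14 mm across), friction about 0.2, 12 g, standing on end on the trough's floor in its half towards +x to begin with. Origin: its centre; z along its axis.
- spacer4: Black slippery nylon spacer, a chunky round barrel 24 mm across and 22 mm high with chamfered ends (flat 14 mm across), friction about 0.2, 12 g, standing on end on the trough's floor in its half towards +x to begin with. Origin: its centre; z along its axis.
- motor_bell: Bystander: gold-tone motor bell, 32 mm across, 34 mm high. Origin: centre of its underside.
- antenna_mount: Bystander: black plastic antenna mount, base 40 x 36 mm, 66 mm high. Origin: centre of its underside.
- tweezer_case: Bystander: red tweezer case 30 x 150 x 18 mm, long side along its y. Origin: centre of its underside.
- battery: Bystander: blue battery pack 36 x 75 x 30 mm with a yellow plug. Origin: centre of its underside.
- driver: Bystander: screwdriver about 160 mm long lying on the bench. Origin: centre of its underside.
- clip_stand: Bystander, fixed: round weighted stand 80 mm across with a chrome clip that holds a 60 mm green circuit board upright; 165 mm high. Origin: centre of its underside.

How it is judged:
On the way, in this order (a step that is already met when the one before it is completed fails the run):
1. the cup stands upright on the bench, let go (angle between cup's own z axis and vertical below 0.1 rad and height (world z) of cup below 0.006 m and contact force between the fingers and cup below 0.1 N and linear speed of cup below 0.02 m/s), for 0.2 s.
2. the scoop carries all four spacers in its bowl, clear above the trough, while the cup stands (angle between cup's own z axis and vertical below 0.1 rad and height (world z) of cup below 0.006 m and x of spacer1 in the frame of scoop between -0.035 and 0.045 m and y of spacer1 in the frame of scoop between -0.028 and 0.028 m and z of spacer1 in the frame of scoop between 0 and 0.06 m and height (world z) of each of spacer1, spacer2, spacer3, spacer4 above 0.07 m and x of spacer2 in the frame of scoop between -0.035 and 0.045 m and y of spacer2 in the frame of scoop between -0.028 and 0.028 m and z of spacer2 in the frame of scoop between 0 and 0.06 m and x of spacer3 in the frame of scoop between -0.035 and 0.045 m and y of spacer3 in the frame of scoop between -0.028 and 0.028 m and z of spacer3 in the frame of scoop between 0 and 0.06 m and x of spacer4 in the frame of scoop between -0.035 and 0.045 m and y of spacer4 in the frame of scoop between -0.028 and 0.028 m and z of spacer4 in the frame of scoop between 0 and 0.06 m), for 0.2 s.
At the end, for the whole second after the job is handed in: The cup stands upright on the bench (tilt under 0.1 rad, underside within 6 mm of the bench) with all four spacers inside it below the rim; the scoop lies flat on the bench (underside within 5 mm, tilt under 0.08 rad); all at rest (angle between cup's own z axis and vertical below 0.1 rad and height (world z) of cup below 0.006 m and linear speed of each of cup, scoop below 0.02 m/s and x of spacer1 in the frame of cup between -0.05 and 0.05 m and y of spacer1 in the frame of cup between -0.034 and 0.034 m and z of spacer1 in the frame of cup between 0 and 0.085 m and x of spacer2 in the frame of cup between -0.05 and 0.05 m and y of spacer2 in the frame of cup between -0.034 and 0.034 m and z of spacer2 in the frame of cup between 0 and 0.085 m and x of spacer3 in the frame of cup between -0.05 and 0.05 m and y of spacer3 in the frame of cup between -0.034 and 0.034 m and z of spacer3 in the frame of cup between 0 and 0.085 m and x of spacer4 in the frame of cup between -0.05 and 0.05 m and y of spacer4 in the frame of cup between -0.034 and 0.034 m and z of spacer4 in the frame of cup between 0 and 0.085 m and height (world z) of scoop below 0.005 m and angle between scoop's own z axis and vertical below 0.08 rad); the robot touches nothing.
It fails at once if the gripper or arm touches a spacer (over 0.5 N) (contact force between any of the fingers, the arm and spacer1 above 0.5 N or contact force between any of the fingers, the arm and spacer2 above 0.5 N or contact force between any of the fingers, the arm and spacer3 above 0.5 N or contact force between any of the fingers, the arm and spacer4 above 0.5 N).
It fails at once if a bystander is moved by more than 30 mm (distance of any of motor_bell, antenna_mount, tweezer_case, battery, driver from where it was at the start of the episode above 0.03 m).
It also fails if it takes over 72 s, if anything falls off the work surface, if the arm or the gripper's body presses on something with over 40 N, if the wrist force passes 120 N, or if a joint passes its speed limit or range.

## Working session

There is one attempt and no reset: what is moved stays moved. The work goes in short steps, Python scripts to look and compute and a shell command to move; the robot and the scene stay as the last step left them, time stands still between calls to the robot, and variables do not carry over. Pictures are saved under pics/ and viewed, at most 10 in all, crops included, and the job is handed in when it is done.

```bash
ls; mkdir -p pics; python3 - <<'E'
from cell import env,camera
import cv2,numpy as np,json
s=env.observe();print({k:np.round(v,3).tolist() for k,v in s.items()})
for n in ("top","side"):
    c=camera(n);cv2.imwrite(f"pics/{n}0.png",c["pixels"][:,:,::-1]);print(n,np.round(c["intrinsics"],1).tolist(),np.round(c["xyz"],4),np.round(c["orientation"],4).tolist(),[k for k in c])
E
```

```text
pics
{'time': 0.0, 'joints': [1.169, 0.334, 0.04, 1.466, -0.013, 1.343, -0.058], 'joint_vel': [0.001, 0.001, -0.001, -0.001, 0.001, -0.001, 0.001], 'effort': [-0.0, -65.855, 1.366, -40.557, 0.017, 0.013, 0.0], 'ee_pos': [0.194, -0.62, 0.404], 'orientation': [[0.954, 0.298, -0.001], [0.298, -0.954, 0.002], [-0.0, -0.002, -1.0]], 'contact_force': [-0.196, 0.317, 0.177], 'ft_torque': [-0.033, -0.065, -0.026], 'gripper_force': 0.0, 'finger_gap': 0.085}
top [[622.3, 0.0, 319.9], [0.0, 622.3, 242.0], [0.0, 0.0, 1.0]] [ 0.4809 -0.0286  1.2966] [[0.0013, 0.9951, -0.0994], [-1.0, 0.0008, -0.0053], [-0.0052, 0.0994, 0.995]] ['pixels', 'intrinsics', 'xyz', 'orientation']
side [[600.8, 0.0, 320.4], [0.0, 600.8, 240.6], [0.0, 0.0, 1.0]] [0.5404 0.9552 0.745 ] [[-0.9963, 0.0379, -0.077], [-0.0851, -0.555, 0.8275], [-0.0113, 0.831, 0.5562]] ['pixels', 'intrinsics', 'xyz', 'orientation']
```

View pics/top0.png

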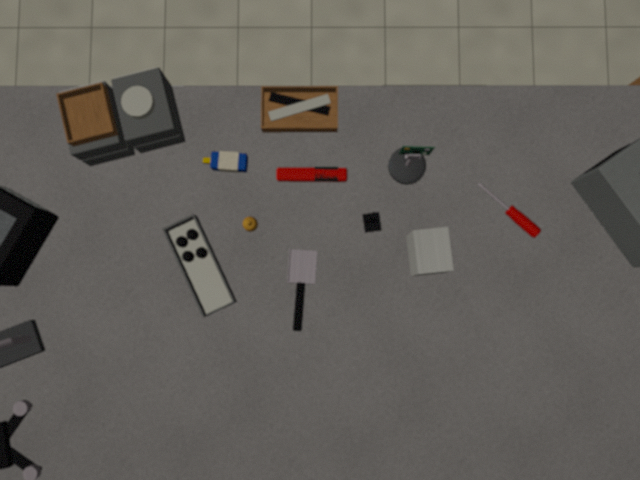

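View pics/side0.png

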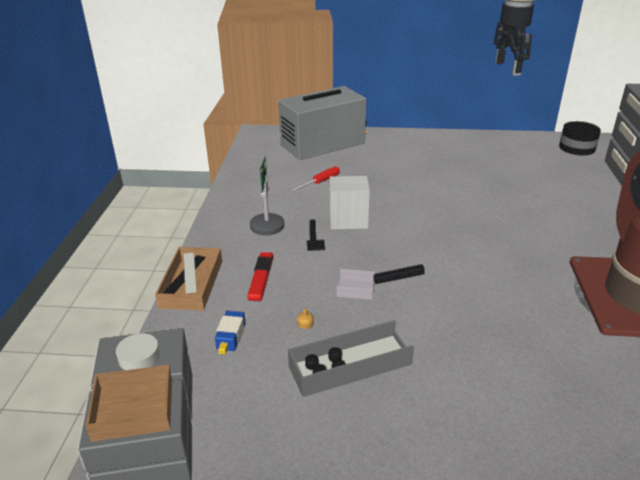

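```bash
cat > h.py <<'E'
import numpy as np,cv2
from cell import env,camera
def ray(c,uv,z):
    u,v=uv;K=c["intrinsics"];d=np.array([(u-K[0][2])/K[0][0],-(v-K[1][2])/K[1][1],-1.])
    d=np.asarray(c["orientation"])@d;o=np.asarray(c["xyz"]);return o+d*(z-o[2])/d[2]
def proj(c,p):
    q=np.asarray(c["orientation"]).T@(np.asarray(p)-c["xyz"]);K=np.asarray(c["intrinsics"])
    return np.array([K[0,0]*q[0]/-q[2]+K[0,2],K[1,1]*-q[1]/-q[2]+K[1,2]])
def crop(c,x0,y0,w,h,s,fn):
    cv2.imwrite(fn,cv2.resize(c["pixels"][y0:y0+h,x0:x0+w,::-1],None,fx=s,fy=s,interpolation=cv2.INTER_CUBIC))
E
python3 - <<'E'
from h import *
c=camera("top");im=c["pixels"].astype(int)
crop(c,160,205,160,130,4.5,"pics/tA.png")
g=im.mean(2);sat=im.max(2)-im.min(2)
def rep(name,m,z,box):
    x0,y0,x1,y1=box;mm=np.zeros(m.shape,np.uint8);mm[y0:y1,x0:x1]=m[y0:y1,x0:x1]
    for k in cv2.findContours(mm,0,cv2.CHAIN_APPROX_NONE)[0]:
        if cv2.contourArea(k)<25: continue
        r=cv2.minAreaRect(k);b=cv2.boxPoints(r)
        print(name,cv2.contourArea(k),np.round(r[0],1),[np.round(p,1).tolist() for p in b],"->",[np.round(ray(c,p,z)[:2],4).tolist() for p in b],np.round(ray(c,r[0],z)[:2],4))
print("bench",im[300,350],"scoop",im[266,303],"cup",im[245,432],im[265,430],im[250,411],"floor",im[285,212],"rim",im[236,168],im[280,230])
rep("floor",g>150,.01,(155,205,240,325))
rep("spacer",g<45,.03,(170,225,215,265))
rep("scoopbowl",(g>125),.02,(280,240,325,290))
rep("handle",(g<40),.05,(280,275,325,340))
rep("cup",g>130,.1,(395,215,470,285))
rep("bell",sat>50,.03,(235,205,265,240))
rep("ant",g<45,.03,(350,200,390,240))
s=camera("side");im=s["pixels"].astype(int);g=im.mean(2)
crop(s,280,165,160,120,4.5,"pics/sA.png")
E
```

```text
bench [95 92 88] scoop [123 115 116] cup [130 129 124] [130 128 121] [110 108 103] floor [135 132 123] rim [44 42 42] [98 96 93]
spacer 61.0 [187.5 256. ] [[183.0, 252.0], [192.0, 252.0], [192.0, 260.0], [183.0, 260.0]] -> [[0.5867, 0.258], [0.5867, 0.2396], [0.5703, 0.2393], [0.5703, 0.2577]] [0.5785 0.2486]
spacer 59.5 [201.5 252. ] [[197.0, 248.0], [206.0, 248.0], [206.0, 256.0], [197.0, 256.0]] -> [[0.5949, 0.2296], [0.5949, 0.2111], [0.5785, 0.2108], [0.5785, 0.2292]] [0.5867 0.2202]
spacer 60.5 [181.5 241. ] [[177.0, 237.0], [186.0, 237.0], [186.0, 245.0], [177.0, 245.0]] -> [[0.6175, 0.2711], [0.6175, 0.2526], [0.601, 0.2522], [0.601, 0.2707]] [0.6093 0.2616]
spacer 60.5 [192. 234.] [[187.0, 230.0], [197.0, 230.0], [197.0, 238.0], [187.0, 238.0]] -> [[0.6319, 0.2509], [0.632, 0.2303], [0.6155, 0.23], [0.6154, 0.2505]] [0.6237 0.2404]
handle 284.0 [298.6 306.8] [[292.8999938964844, 329.3999938964844], [297.0, 283.5], [304.3999938964844, 284.1000061035156], [300.20001220703125, 330.1000061035156]] -> [[0.4309, 0.0315], [0.522, 0.0237], [0.5207, 0.009], [0.4296, 0.017]] [0.4756 0.0203]
bell 126.0 [249. 223.] [[240.0, 223.0], [249.0, 214.0], [258.0, 223.0], [249.0, 232.0]] -> [[0.6465, 0.1423], [0.6652, 0.124], [0.6465, 0.1053], [0.6279, 0.1235]] [0.6465 0.1238]
ant 243.0 [371.6 221.9] [[362.6000061035156, 214.3000030517578], [378.0, 212.10000610351562], [380.5, 229.5], [365.1000061035156, 231.6999969482422]] -> [[0.6646, -0.1095], [0.6692, -0.1412], [0.6333, -0.146], [0.6287, -0.1144]] [ 0.6489 -0.1278]
```

View pics/tA.png

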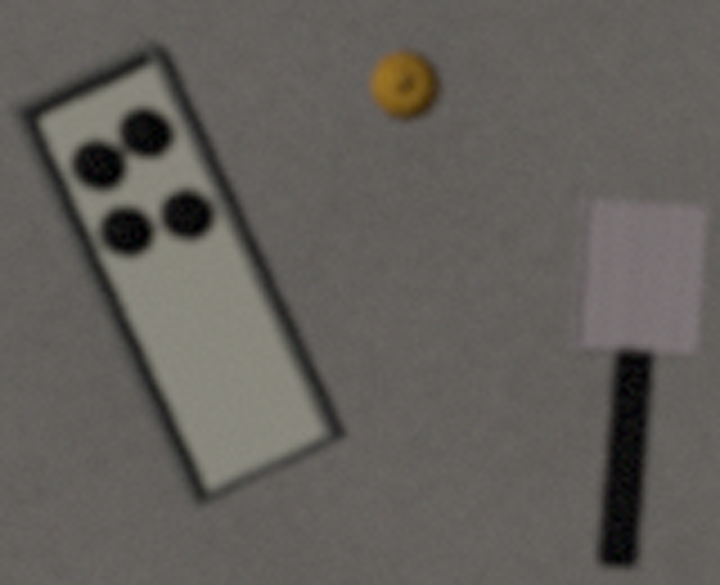

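View pics/sA.png

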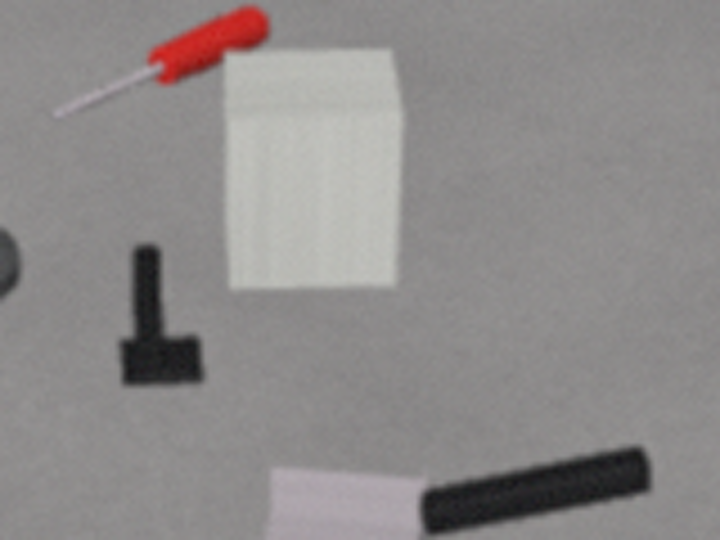

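```bash
python3 - <<'E'
from h import *
c=camera("top");im=cv2.GaussianBlur(c["pixels"],(3,3),0).astype(int);g=im.mean(2)
T=lambda p:(p[0]/4.5+160-.4,p[1]/4.5+205-.4)
S=lambda p:(p[0]/4.5+280-.4,p[1]/4.5+165-.4)
P=[ray(c,T(p),.042)[:2] for p in ((28,112),(158,47),(342,433),(200,500))]
print("tray",np.round(P,4).tolist(),np.round(np.mean(P,0),4),[round(float(np.linalg.norm(P[i]-P[i-1])),4) for i in range(4)])
def rep(name,m,zs,box):
    x0,y0,x1,y1=box;mm=np.zeros(m.shape,np.uint8);mm[y0:y1,x0:x1]=m[y0:y1,x0:x1]
    k=max(cv2.findContours(mm,0,cv2.CHAIN_APPROX_NONE)[0],key=cv2.contourArea);r=cv2.minAreaRect(k);b=cv2.boxPoints(r)
    P=[ray(c,p,zs)[:2] for p in b]
    print(name,cv2.contourArea(k),[np.round(p,1).tolist() for p in b],np.round(P,4).tolist(),np.round(np.mean(P,0),4),[round(float(np.linalg.norm(P[i]-P[i-1])),4) for i in range(4)])
rep("floor",g>112,.01,(155,205,245,325))
d=im[:,:,0]-im[:,:,1]
rep("scoop",(g>105)&(d>4),.024,(275,235,330,290))
rep("cuptop",g>121,.1,(395,215,470,285))
rep("cupall",g>102,.1,(395,215,470,285))
s=camera("side")
P=[ray(s,S(p),.1)[:2] for p in ((225,50),(392,48),(402,112),(228,115))]
print("cup side",np.round(P,4).tolist(),np.round(np.mean(P,0),4),[round(float(np.linalg.norm(P[i]-P[i-1])),4) for i in range(4)])
print([np.round(ray(s,S(p),0)[:2],4) for p in ((230,290),(397,287))])
print("scoop side",[np.round(ray(s,S(p),z)[:2],4) for p,z in (((272,467),.026),((424,480),.03),((640,455),.07))])
E
```

```text
tray [[0.6315, 0.2913], [0.6612, 0.2332], [0.4874, 0.1473], [0.4576, 0.2101]] [0.5594 0.2205] [0.192, 0.0653, 0.1939, 0.0696]
floor 1375.0 [[183.10000610351562, 262.3999938964844], [208.10000610351562, 250.89999389648438], [231.3000030517578, 301.20001220703125], [206.3000030517578, 312.70001220703125]] [[0.5667, 0.2618], [0.5907, 0.2104], [0.4868, 0.1606], [0.4631, 0.2116]] [0.5268 0.2111] [0.1151, 0.0567, 0.1152, 0.0563]
scoop 783.0 [[288.79998779296875, 281.70001220703125], [290.70001220703125, 248.5], [316.6000061035156, 250.0], [314.70001220703125, 283.20001220703125]] [[0.5265, 0.0416], [0.5945, 0.0381], [0.5914, -0.0151], [0.5234, -0.0113]] [0.559  0.0133] [0.053, 0.0681, 0.0533, 0.0681]
cuptop 1334.5 [[413.5, 230.89999389648438], [447.5, 227.39999389648438], [451.70001220703125, 268.8999938964844], [417.6000061035156, 272.29998779296875]] [[0.6223, -0.2032], [0.6289, -0.2692], [0.5486, -0.2756], [0.542, -0.2101]] [ 0.5855 -0.2395] [0.0805, 0.0663, 0.0806, 0.0658]
cupall 1838.5 [[405.8999938964844, 229.39999389648438], [449.29998779296875, 225.1999969482422], [453.70001220703125, 270.1000061035156], [410.20001220703125, 274.29998779296875]] [[0.6251, -0.1885], [0.6333, -0.2727], [0.5464, -0.2794], [0.5383, -0.1958]] [ 0.5858 -0.2341] [0.0871, 0.0846, 0.0871, 0.084]
cup side [[0.6315, -0.2732], [0.5465, -0.2808], [0.5402, -0.2137], [0.6251, -0.2052]] [ 0.5858 -0.2432] [0.0683, 0.0854, 0.0674, 0.0854]
[array([ 0.6241, -0.2022]), array([ 0.5393, -0.2108])]
scoop side [array([ 0.5921, -0.017 ]), array([ 0.5244, -0.0067]), array([0.4349, 0.0232])]
```

```bash
cat >> h.py <<'E'
from scipy.spatial.transform import Rotation as Ro
def Rt(head,pitch=0.,roll=0.):
    """tool down with x along heading; pitch>0 swings the fingers forward (towards heading)"""
    R=Ro.from_euler('z',head)*Ro.from_euler('y',-pitch)*Ro.from_euler('x',np.pi)
    return R.as_matrix()
def rows(targets,off=.155):
    """targets: (grasp point, R) -> shift and turn from the present tool pose"""
    s=env.observe();p=np.array(s["ee_pos"]);R=np.array(s["orientation"])
    for g,Rn in targets:
        t=np.asarray(g)-off*Rn[:,2]
        print("t",np.round(R.T@(t-p),4).tolist(),"r",np.round(Ro.from_matrix(R.T@Rn).as_rotvec(),3).tolist())
def st():
    s=env.observe();R=np.array(s["orientation"]);g=np.array(s["ee_pos"])+.155*R[:,2]
    print("t",round(s["time"],2),"grasp",np.round(g,4),"x",np.round(R[:,0],3),"z",np.round(R[:,2],3),"F",np.round(s["contact_force"],1),"gap",round(s["finger_gap"],4),"gf",round(s["gripper_force"],1),"j",np.round(s["joints"],2))
E
python3 -c "
from h import *
R=Rt(.088);print(R.round(2).tolist());rows([((.6035,-.2415,.16),R),((.6035,-.2415,.07),R)])"
```

```text
[[1.0, 0.09, 0.0], [0.09, -1.0, -0.0], [0.0, 0.0, -1.0]]
t [0.504, -0.2394, 0.0895] r [-0.001, 0.0, 0.215]
t [0.504, -0.2394, 0.1795] r [-0.001, 0.0, 0.215]
```

```bash
python3 -m creep '[{"translation":[0.504,-0.239,0.09],"delta_rot":[0,0,0.215]},{"translation":[0.504,-0.239,0.09],"delta_rot":[0,0,0.215]},{"translation":[0.504,-0.239,0.09],"delta_rot":[0,0,0.215]},{"translation":[0.504,-0.239,0.09],"delta_rot":[0,0,0.215]},{"translation":[0.504,-0.239,0.09],"delta_rot":[0,0,0.215]},{"translation":[0.504,-0.239,0.09],"delta_rot":[0,0,0.215]},{"translation":[0.504,-0.239,0.09],"delta_rot":[0,0,0.215]},{"translation":[0.504,-0.239,0.09],"delta_rot":[0,0,0.215]},{"translation":[0.504,-0.239,0.09],"delta_rot":[0,0,0.215]},{"translation":[0.504,-0.239,0.09],"delta_rot":[0,0,0.215]}]'; python3 -c "
from h import *
st();R=Rt(.088);rows([((.6035,-.2405,.07),R)])"
```

```text
time: 1.55
ee_pos: [0.6066, -0.2362, 0.3135]
orientation: [[0.995, 0.096, -0.0], [0.096, -0.995, 0.004], [0.0, -0.004, -1.0]]
contact_force: [-0.3, 0.2, -0.7]
finger_gap: 0.0853
gripper_force: 0.0
t 1.55 grasp [ 0.6066 -0.2356  0.1585] x [0.995 0.096 0.   ] z [-0.     0.004 -1.   ] F [-0.3  0.2 -0.7] gap 0.0853 gf 0.0 j [ 0.48  0.41 -0.22  1.56  0.09  1.18 -1.24]
t [-0.0036, 0.0043, 0.0884] r [-0.004, -0.0, 0.008]
```

```bash
python3 -m creep '[{"translation":[-0.003,0.004,0.045],"delta_rot":[0,0,-0.008]},{"translation":[-0.003,0.004,0.085],"delta_rot":[0,0,-0.008]},{"translation":[-0.003,0.004,0.088],"delta_rot":[0,0,-0.008]}]' >/dev/null; python3 -c "
from h import *
st()"; python3 -m creep '[{"translation":[0,0,0],"delta_rot":[0,0,0]},{"translation":[0,0,0],"delta_rot":[0,0,0]},{"translation":[0,0,0],"delta_rot":[0,0,0]},{"translation":[0,0,0],"delta_rot":[0,0,0]},{"translation":[0,0,0],"delta_rot":[0,0,0]}]' 0 50 >/dev/null; python3 -c "
from h import *
st();s=env.observe()
R0=np.array(s['orientation']);g=np.array(s['ee_pos'])+.155*R0[:,2]
R0=Rt(.088)
piv=np.array([.5437,-.2452,0]);r=g-piv;ax=np.array([-np.sin(.088),np.cos(.088),0])
out=[]
for a in (15,30,45,60,75,90):
    Q=Ro.from_rotvec(-ax*np.radians(a)).as_matrix()
    out.append((piv+[0,0,.006]+Q@r,Q@R0))
rows(out)"
```

```text
t 1.93 grasp [ 0.5985 -0.2462  0.0688] x [ 0.995  0.095 -0.005] z [-0.006  0.002 -1.   ] F [-0.1  0.4  0.1] gap 0.0855 gf 0.0 j [ 0.48  0.49 -0.21  1.64  0.11  1.03 -1.24]
t 2.55 grasp [ 0.6024 -0.2465  0.0734] x [0.995 0.096 0.003] z [ 0.003 -0.001 -1.   ] F [3.3 0.9 6.5] gap 0.0689 gf 56.3 j [ 0.48  0.48 -0.21  1.64  0.11  1.03 -1.24]
t [-0.0606, -0.0003, -0.0135] r [0.0, 0.259, 0.008]
t [-0.1215, -0.0008, -0.005] r [-0.001, 0.52, 0.008]
t [-0.1782, -0.0012, 0.019] r [-0.002, 0.782, 0.008]
t [-0.2267, -0.0017, 0.0569] r [-0.003, 1.044, 0.008]
t [-0.2637, -0.002, 0.1061] r [-0.004, 1.306, 0.007]
t [-0.2868, -0.0023, 0.1631] r [-0.005, 1.568, 0.007]
```

```bash
python3 -m creep '[{"translation":[0,0,-0.008],"delta_rot":[0,0,0]},{"translation":[-0.03,0,-0.014],"delta_rot":[0,0.13,0]},{"translation":[-0.061,0,-0.014],"delta_rot":[0,0.26,0]},{"translation":[-0.091,0,-0.011],"delta_rot":[0,0.39,0]},{"translation":[-0.1215,0,-0.005],"delta_rot":[0,0.52,0]},{"translation":[-0.15,0,0.006],"delta_rot":[0,0.65,0]},{"translation":[-0.178,-0.001,0.019],"delta_rot":[0,0.78,0]},{"translation":[-0.178,-0.001,0.019],"delta_rot":[0,0.78,0]}]'  >/dev/null; python3 - <<'E'
from h import *
st();s=camera("side");crop(s,280,100,240,180,3.3,"pics/s2.png")
E
```

```text
t 3.55 grasp [ 0.5347 -0.2486  0.0965] x [0.723 0.07  0.687] z [ 0.683  0.077 -0.727] F [ 0.9  0.4 -4.4] gap 0.0686 gf 56.5 j [ 1.35  0.24 -0.76  2.24 -1.16  0.37  0.22]
```

View pics/s2.png

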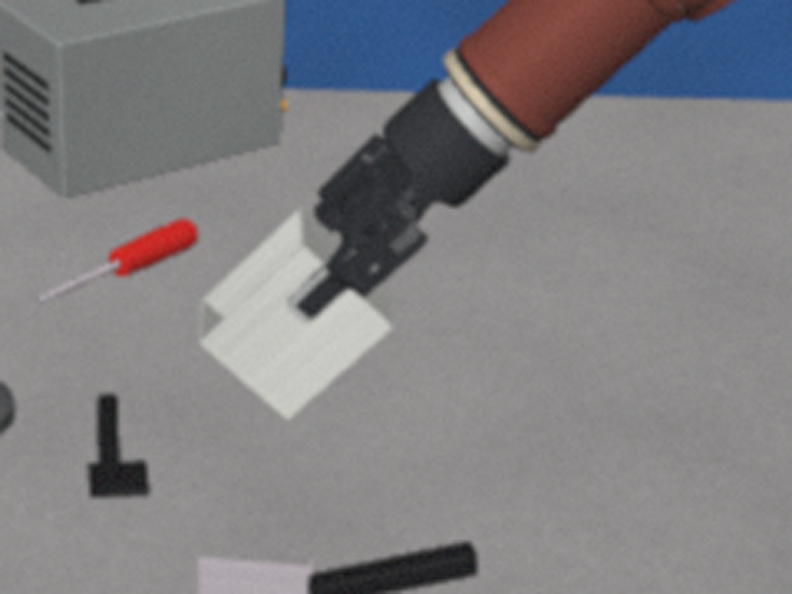

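```bash
python3 - <<'E'
from h import *
h=.098
f=lambda a:Rt(h,np.radians(a))
rows([((.57,-.248,.105),f(50)),((.60,-.248,.105),f(58)),((.62,-.248,.105),f(66)),((.62,-.248,.10),f(74)),((.62,-.248,.095),f(82)),((.62,-.248,.09),f(89))])
E
```

```text
t [0.0167, 0.0001, 0.02] r [-0.006, 0.114, -0.001]
t [0.0171, 0.0032, 0.0444] r [-0.006, 0.253, -0.002]
t [0.011, 0.0052, 0.065] r [-0.006, 0.393, -0.002]
t [-0.0118, 0.0053, 0.0783] r [-0.006, 0.532, -0.003]
t [-0.0331, 0.0055, 0.0941] r [-0.006, 0.672, -0.003]
t [-0.0506, 0.0056, 0.1104] r [-0.006, 0.794, -0.003]
```

```bash
python3 -m creep '[{"translation":[0.017,0,0.02],"delta_rot":[0,0.114,0]},{"translation":[0.017,0.003,0.044],"delta_rot":[0,0.253,0]},{"translation":[0.011,0.005,0.065],"delta_rot":[0,0.393,0]},{"translation":[-0.012,0.005,0.078],"delta_rot":[0,0.532,0]},{"translation":[-0.033,0.005,0.094],"delta_rot":[0,0.672,0]},{"translation":[-0.051,0.006,0.11],"delta_rot":[0,0.794,0]},{"translation":[-0.051,0.006,0.11],"delta_rot":[0,0.794,0]},{"translation":[-0.051,0.006,0.11],"delta_rot":[0,0.794,0]}]'  >/dev/null; python3 - <<'E'
from h import *
st();s=camera("side");crop(s,280,100,240,180,3.3,"pics/s3.png")
E
```

```text
t 4.6 grasp [ 0.6293 -0.2631  0.0616] x [ 0.078 -0.009  0.997] z [ 0.977  0.198 -0.075] F [-7.7  0.1  9.1] gap 0.0682 gf 53.1 j [ 1.93  1.69 -1.3   2.1  -1.49  0.09  1.71]
```

View pics/s3.png

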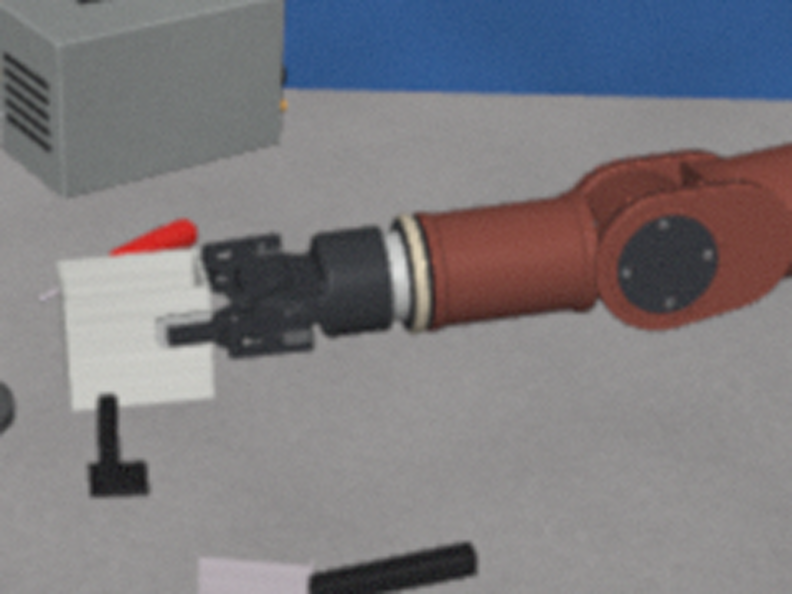

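```bash
python3 -m creep '[{"translation":[0,0,0],"delta_rot":[0,0,0]},{"translation":[0,0,0],"delta_rot":[0,0,0]},{"translation":[0,0,0],"delta_rot":[0,0,0]},{"translation":[0,0,0],"delta_rot":[0,0,0]}]' 1 >/dev/null; python3 -c "
from h import *
st();c=camera('top');crop(c,350,180,160,120,5,'pics/t4.png')"
```

```text
t 5.15 grasp [ 0.6277 -0.2623  0.0597] x [ 0.089 -0.005  0.996] z [ 0.976  0.2   -0.086] F [ 1.1  0.3 -0.6] gap 0.0853 gf 0.0 j [ 1.93  1.68 -1.3   2.11 -1.5   0.09  1.71]
```

View pics/t4.png

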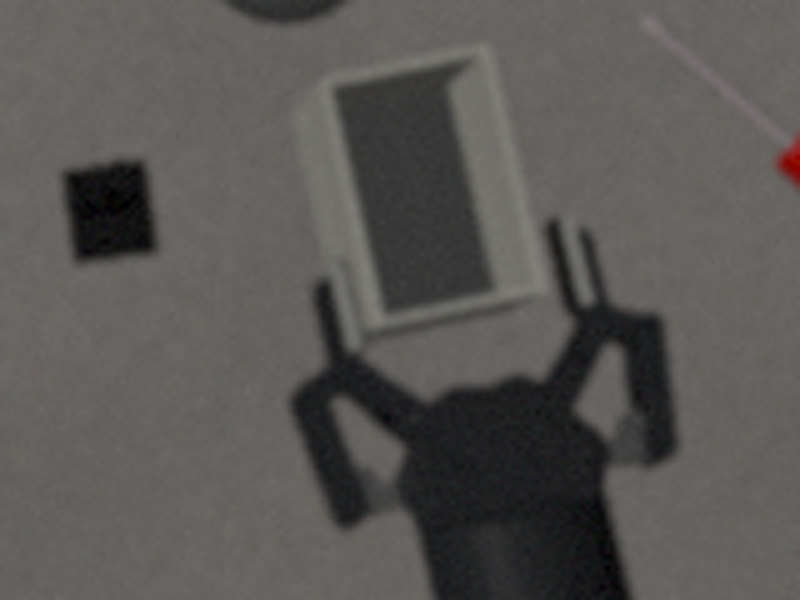

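```bash
python3 - <<'E'
from h import *
c=camera('top')
P=[ray(c,(x/5+350-.4,y/5+180-.4),.085)[:2] for x,y in ((325,80),(490,45),(545,290),(370,330))]
print(np.round(P,4).tolist(),np.round(np.mean(P,0),4),[round(float(np.linalg.norm(P[i]-P[i-1])),4) for i in range(4)])
print("heading",[round(float(np.arctan2(*(a-b)[::-1])),3) for a,b in ((P[0],P[3]),(P[1],P[2]))])
g=np.array([.6277,-.2623,.0597])
b=np.array([-.976,-.2,0])
f=lambda a,h=.2:Rt(h,np.radians(a))
rows([(g+[0,.004,0]+b*.05+[0,0,.005],f(85)),(g+b*.09+[0,0.004,.03],f(75)),(g+b*.09+[0,0.01,.09],f(60)),(g+b*.09+[0,0.02,.14],f(40)),(g+b*.09+[0,0.04,.16],f(20)),(g+b*.09+[0,0.06,.16],f(0))])
E
```

```text
[[0.6939, -0.2086], [0.7079, -0.2738], [0.6108, -0.2934], [0.595, -0.2248]] [ 0.6519 -0.2501] [0.1002, 0.0667, 0.0991, 0.0704]
heading [0.162, 0.2]
t [0.0011, -0.0041, -0.0493] r [-0.002, -0.002, -0.024]
t [0.0495, -0.0053, -0.0887] r [-0.004, -0.177, -0.023]
t [0.1478, -0.0134, -0.0804] r [-0.007, -0.439, -0.023]
t [0.2416, -0.0254, -0.0516] r [-0.011, -0.788, -0.022]
t [0.2921, -0.0461, -0.0052] r [-0.015, -1.137, -0.02]
t [0.3058, -0.0659, 0.0509] r [-0.019, -1.486, -0.018]
```

```bash
python3 -m creep '[{"translation":[0.001,-0.004,-0.025],"delta_rot":[0,0,0]},{"translation":[0.002,-0.004,-0.05],"delta_rot":[0,0,0]},{"translation":[0.05,-0.005,-0.088],"delta_rot":[0,-0.177,0]},{"translation":[0.1,-0.01,-0.085],"delta_rot":[0,-0.3,0]},{"translation":[0.148,-0.013,-0.08],"delta_rot":[0,-0.44,0]},{"translation":[0.195,-0.02,-0.066],"delta_rot":[0,-0.61,0]},{"translation":[0.242,-0.025,-0.052],"delta_rot":[0,-0.79,0]},{"translation":[0.27,-0.035,-0.03],"delta_rot":[0,-0.96,0]},{"translation":[0.292,-0.046,-0.005],"delta_rot":[0,-1.13,0]},{"translation":[0.306,-0.066,0.05],"delta_rot":[0,-1.3,0]}]'  >/dev/null; python3 -c "
from h import *
st();rows([((.471,.0195,.2),Rt(-.07)),((.471,.0195,.1),Rt(-.07))])"
```

```text
t 6.5 grasp [ 0.567  -0.2367  0.1857] x [0.751 0.145 0.644] z [ 0.618  0.189 -0.763] F [ 0.2  0.1 -0.4] gap 0.0853 gf 0.0 j [ 1.47  0.19 -0.91  2.03 -0.67  0.63 -0.28]
t [0.0741, -0.2801, 0.0149] r [-0.157, -0.688, 0.274]
t [0.0097, -0.2748, 0.0912] r [-0.157, -0.688, 0.274]
```

```bash
python3 -m creep '[{"translation":[0.074,-0.28,0.015],"delta_rot":[-0.157,-0.688,0.274]},{"translation":[0.074,-0.28,0.015],"delta_rot":[-0.157,-0.688,0.274]},{"translation":[0.074,-0.28,0.015],"delta_rot":[-0.157,-0.688,0.274]},{"translation":[0.074,-0.28,0.015],"delta_rot":[-0.157,-0.688,0.274]},{"translation":[0.074,-0.28,0.015],"delta_rot":[-0.157,-0.688,0.274]},{"translation":[0.074,-0.28,0.015],"delta_rot":[-0.157,-0.688,0.274]},{"translation":[0.074,-0.28,0.015],"delta_rot":[-0.157,-0.688,0.274]},{"translation":[0.074,-0.28,0.015],"delta_rot":[-0.157,-0.688,0.274]}]' 0.6 >/dev/null; python3 - <<'E'
from h import *
st()
s=camera('side');im=s["pixels"].astype(int);g=im.mean(2)
m=np.zeros(g.shape,np.uint8);m[255:295,372:440]=(g[255:295,372:440]<60)
k=max(cv2.findContours(m,0,cv2.CHAIN_APPROX_NONE)[0],key=cv2.contourArea);r=cv2.minAreaRect(k);b=cv2.boxPoints(r)
e=sorted(b.tolist());a,z=np.mean(e[:2],0),np.mean(e[2:],0)
pf,pb,pm=ray(s,a,.028),ray(s,z,.062),ray(s,(a+z)/2,.045)
print("handle front",pf,"back",pb,"mid",pm,"head",np.arctan2(*(pf-pb)[1::-1]),np.linalg.norm((pf-pb)[:2]))
rows([((.471,.0195,.047),Rt(-.07))])
E
```

```text
t 7.5 grasp [0.4706 0.0191 0.1992] x [ 0.998 -0.068  0.003] z [ 0.004  0.004 -1.   ] F [ 0.  -1.  -0.2] gap 0.0515 gf 0.0 j [ 0.91  0.08 -1.07  1.91  0.07  1.19 -1.82]
handle front [0.52425959 0.01452274 0.028     ] back [0.43127253 0.02140444 0.062     ] mid [0.47710847 0.01769899 0.045     ] head -0.07387238025600595 0.09324136377016592
t [0.0003, -0.0013, 0.152] r [-0.004, -0.003, 0.0]
```

```bash
python3 -m creep '[{"translation":[0,0,0.06],"delta_rot":[0,0,0]},{"translation":[0,0,0.115],"delta_rot":[0,0,0]},{"translation":[0,0,0.15],"delta_rot":[0,0,0]},{"translation":[0,0,0.15],"delta_rot":[0,0,0]}]' >/dev/null;python3 -m creep '[{"translation":[0,0,0],"delta_rot":[0,0,0]},{"translation":[0,0,0],"delta_rot":[0,0,0]},{"translation":[0,0,0],"delta_rot":[0,0,0]},{"translation":[0,0,0],"delta_rot":[0,0,0]},{"translation":[0,0,0],"delta_rot":[0,0,0]}]' 0 110 >/dev/null; python3 - <<'E'
from h import *
st()
H=.448;C=np.array([.5594,.2205]);d=np.array([np.cos(H),np.sin(H)])
e=C+d*(.002-.123)
rows([((.4714,.02,.16),Rt(-.07)),((*e,.16),Rt(H)),((*e,.085),Rt(H))]);print(e)
E
```

```text
t 8.68 grasp [0.4725 0.0196 0.0509] x [ 0.998 -0.07   0.006] z [ 0.006  0.004 -1.   ] F [-2.3 -1.2  8.5] gap 0.016 gf 107.4 j [ 0.75  0.34 -0.99  2.06  0.35  0.91 -2.07]
t [0.0003, -0.0014, -0.1091] r [-0.004, -0.006, 0.0]
t [-0.031, -0.1477, -0.1086] r [-0.002, -0.006, -0.518]
t [-0.0314, -0.1474, -0.0336] r [-0.002, -0.006, -0.518]
[0.45034086 0.16808718]
```

```bash
python3 -m creep '[{"translation":[0,0,-0.03],"delta_rot":[0,0,0]},{"translation":[0,0,-0.07],"delta_rot":[0,0,0]},{"translation":[0,0,-0.11],"delta_rot":[0,0,0]},{"translation":[-0.01,-0.04,-0.11],"delta_rot":[0,0,-0.12]},{"translation":[-0.02,-0.08,-0.11],"delta_rot":[0,0,-0.25]},{"translation":[-0.031,-0.12,-0.11],"delta_rot":[0,0,-0.38]},{"translation":[-0.031,-0.148,-0.11],"delta_rot":[0,0,-0.518]},{"translation":[-0.031,-0.148,-0.11],"delta_rot":[0,0,-0.518]},{"translation":[-0.031,-0.148,-0.11],"delta_rot":[0,0,-0.518]}]' >/dev/null; python3 - <<'E'
from h import *
st()
c=camera('top');crop(c,155,190,160,120,5,'pics/t5.png')
s=camera('side');crop(s,270,230,200,150,4,'pics/s5.png')
E
```

```text
t 9.8 grasp [0.4505 0.1686 0.1603] x [0.902 0.432 0.005] z [ 0.004  0.004 -1.   ] F [-0.3 -1.5 -1.2] gap 0.0157 gf 108.1 j [ 0.68  0.23 -1.22  1.94  0.23  1.13 -1.76]
```

View pics/s5.png

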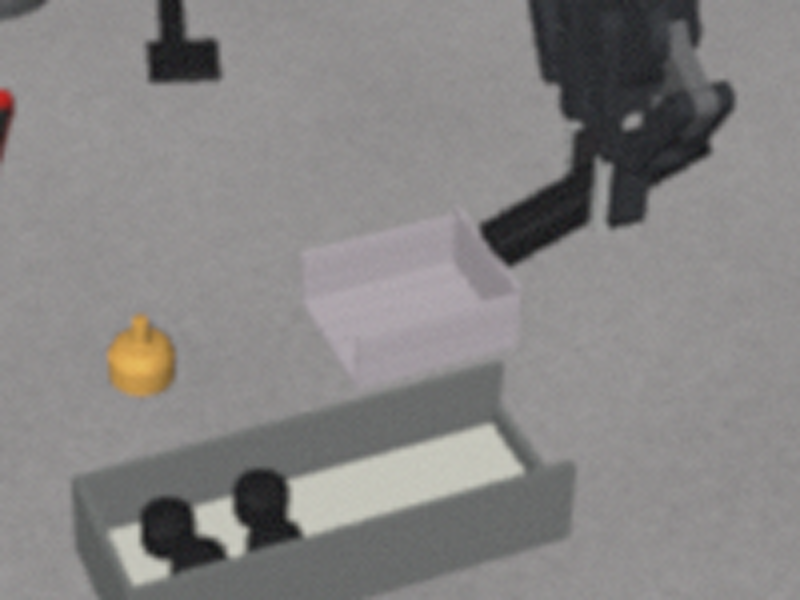

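```bash
python3 - <<'E'
from h import *
s=camera('side');o=env.observe();R=np.array(o["orientation"]);g=np.array(o["ee_pos"])+.155*R[:,2]
H=np.arctan2(R[1,0],R[0,0]);d=np.array([np.cos(H),np.sin(H),0]);n=np.array([-np.sin(H),np.cos(H),0])
K=s["intrinsics"]
def hit(px,off):
    u,v=px[0]/4+270-.4,px[1]/4+230-.4
    a=ray(s,(u,v),0);w=s["xyz"];q=a-w;t=((g+n*off-w)@n)/(q@n);p=w+q*t-g
    return np.round([p@d*1e3,p[2]*1e3],1)
for nm,px,off in (("lip bot near",(358,385),.0285),("lip top near",(355,341),.0285),("back top near",(520,291),.0285),("back bot near",(518,345),.0285),("lip top far",(303,252),-.0285),("back top far",(459,210),-.0285),("lip bot far",(305,300),-.0265)):
    print(nm,hit(px,off))
c=camera('top');im=cv2.GaussianBlur(c["pixels"],(3,3),0).astype(int);gg=im.mean(2)
m=np.uint8((im[:,:,0]-im[:,:,1]>4)&(gg>95)&(im[:,:,0]-im[:,:,2]<15));m[:190]=0;m[320:]=0;m[:,:155]=0;m[:,300:]=0
m=cv2.morphologyEx(m,cv2.MORPH_OPEN,np.ones((3,3)))
k=max(cv2.findContours(m,0,cv2.CHAIN_APPROX_NONE)[0],key=cv2.contourArea);r=cv2.minAreaRect(k);b=cv2.boxPoints(r)
print(cv2.contourArea(k),b.tolist())
for p in b:
    q=ray(c,p,g[2]-.025)-g;print(np.round([q@d*1e3,q@n*1e3],1))
E
```

```text
lip bot near [121.  -49.7]
lip top near [122.9 -26.5]
back top near [ 52.2 -23. ]
back bot near [ 51.2 -51.3]
lip top far [120.8 -25.8]
back top far [ 51.2 -24.2]
lip bot far [120.4 -49.5]
840.0 [[179.40005493164062, 268.8000793457031], [204.20004272460938, 256.4000549316406], [220.00003051757812, 288.0000305175781], [195.20004272460938, 300.4000549316406]]
[117.5  23.8]
[118.7 -27.7]
[ 52.2 -29.9]
[51.2 21.4]
```

```bash
python3 - <<'E'
from h import *
c=camera('top');s=camera('side')
t0=cv2.imread('pics/top0.png');s0=cv2.imread('pics/side0.png')
H=.448;C=np.array([.5594,.2205,0]);d=np.array([np.cos(H),np.sin(H),0]);n=np.array([-np.sin(H),np.cos(H),0])
def prof(cam,im,z,ax,rng,other,spread):
    out=[]
    for v in rng:
        a=[]
        for w in spread:
            p=C+ax*v/1e3+other*w/1e3+[0,0,z];q=proj(cam,p).astype(np.float32)
            a.append(cv2.getRectSubPix(im,(1,1),tuple(map(float,q))).mean())
        out.append(int(np.mean(a)))
    return out
r=range(-48,50,2)
print(list(r))
for x in (-70,-40,-10): print("top y-prof x",x,prof(c,t0,.042,n,r,d,range(x-10,x+11,2)))
print("side y-prof",prof(s,s0,.042,n,r,d,range(-60,0,4)))
r=range(70,112,2);print(list(r),prof(c,t0,.042,d,r,n,range(-15,16,3)))
E
```

```text
[-48, -46, -44, -42, -40, -38, -36, -34, -32, -30, -28, -26, -24, -22, -20, -18, -16, -14, -12, -10, -8, -6, -4, -2, 0, 2, 4, 6, 8, 10, 12, 14, 16, 18, 20, 22, 24, 26, 28, 30, 32, 34, 36, 38, 40, 42, 44, 46, 48]
top y-prof x -70 [96, 95, 95, 96, 95, 85, 63, 44, 53, 78, 104, 122, 130, 131, 131, 131, 131, 132, 131, 131, 131, 131, 132, 131, 131, 131, 131, 131, 131, 131, 131, 131, 131, 132, 131, 131, 132, 130, 118, 87, 50, 42, 61, 78, 88, 93, 94, 94, 94]
top y-prof x -40 [95, 95, 94, 95, 93, 84, 62, 45, 53, 77, 102, 121, 130, 131, 130, 131, 131, 131, 131, 131, 131, 131, 131, 131, 131, 131, 131, 131, 131, 131, 132, 131, 131, 131, 131, 132, 132, 129, 118, 88, 52, 42, 60, 76, 87, 91, 92, 93, 93]
top y-prof x -10 [95, 94, 95, 95, 93, 84, 63, 44, 52, 76, 102, 122, 130, 131, 131, 131, 131, 131, 131, 131, 130, 131, 131, 131, 131, 131, 131, 131, 131, 131, 131, 131, 131, 131, 131, 131, 132, 130, 119, 90, 53, 43, 60, 76, 87, 92, 94, 93, 93]
side y-prof [139, 139, 139, 139, 139, 139, 137, 128, 116, 107, 103, 102, 102, 101, 102, 102, 102, 102, 102, 102, 101, 102, 101, 103, 119, 153, 179, 186, 186, 185, 185, 185, 185, 185, 185, 185, 185, 185, 186, 185, 173, 143, 115, 104, 102, 101, 102, 102, 101]
[70, 72, 74, 76, 78, 80, 82, 84, 86, 88, 90, 92, 94, 96, 98, 100, 102, 104, 106, 108, 110] [57, 75, 96, 115, 126, 130, 131, 131, 131, 126, 108, 74, 43, 39, 56, 72, 86, 94, 98, 99, 99]
```

View pics/t5.png

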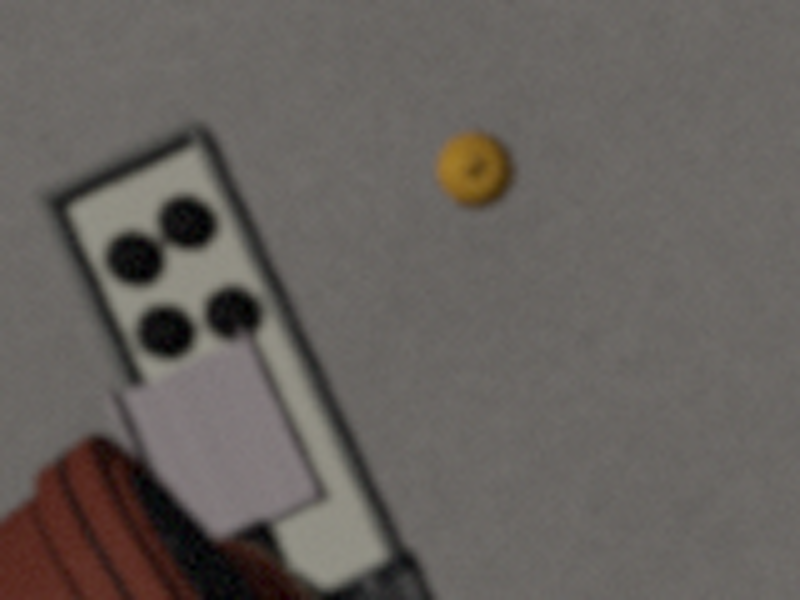

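```bash
cat >> h.py <<'E'
H=.448;C=np.array([.5594,.2205,0]);D=np.array([np.cos(H),np.sin(H),0]);N=np.array([-np.sin(H),np.cos(H),0])
def tr(x,y,z): return C+D*x+N*y+[0,0,z]
def tst():
    s=env.observe();R=np.array(s["orientation"]);g=np.array(s["ee_pos"])+.155*R[:,2];q=g-C;F=np.array(s["contact_force"])
    print("t",round(s["time"],2),"tray xyz mm",np.round([q@D*1e3,q@N*1e3,q[2]*1e3],1),"head",round(float(np.arctan2(R[1,0],R[0,0])),3),"pitch",round(float(np.arctan2(R[2,0],np.hypot(R[0,0],R[1,0]))),3),"F xyz",np.round([F@D,F@N,F[2]],1),"gap",round(s["finger_gap"],4))
E
python3 -c "
from h import *
tst();rows([(tr(-.121,.001,.078),Rt(H,-.06)),(tr(-.121,.001,.06),Rt(H,-.06))])"
```

```text
t 10.1 tray xyz mm [-120.6    0.3  160.1] head 0.447 pitch 0.005 F xyz [ 0.5 -0.7 -2. ] gap 0.0157
t [0.0093, -0.0009, 0.0824] r [-0.003, -0.065, -0.0]
t [0.0092, -0.0008, 0.1004] r [-0.003, -0.065, -0.0]
```

```bash
python3 -m creep '[{"translation":[0.009,-0.001,0.03],"delta_rot":[0,-0.065,0]},{"translation":[0.009,-0.001,0.06],"delta_rot":[0,-0.065,0]},{"translation":[0.009,-0.001,0.082],"delta_rot":[0,-0.065,0]},{"translation":[0.009,-0.001,0.082],"delta_rot":[0,-0.065,0]}]' >/dev/null; python3 -c "
from h import *
tst()"; python3 -m creep '[{"translation":[0,0,0.002],"delta_rot":[0,0,0]},{"translation":[0,0,0.004],"delta_rot":[0,0,0]},{"translation":[0,0,0.006],"delta_rot":[0,0,0]}]' >/dev/null; python3 -c "
from h import *
tst()";python3 -m creep '[{"translation":[0,0,0.001],"delta_rot":[0,0,0]},{"translation":[0,0,0.002],"delta_rot":[0,0,0]},{"translation":[0,0,0.003],"delta_rot":[0,0,0]}]' >/dev/null; python3 -c "
from h import *
tst()"
```

```text
t 10.6 tray xyz mm [-122.1    2.4   77.3] head 0.449 pitch -0.062 F xyz [ 0.8 -0.9 -2. ] gap 0.0158
t 10.97 tray xyz mm [-121.     2.1   72.9] head 0.449 pitch -0.059 F xyz [-0.9  0.1 -2.1] gap 0.0158
t 11.35 tray xyz mm [-121.5    2.4   69.4] head 0.449 pitch -0.059 F xyz [-0.4  0.9 -1.8] gap 0.0161
```

```bash
for i in 1 2 3; do python3 -m creep '[{"translation":[0,0,0.001],"delta_rot":[0,0,0]},{"translation":[0,0,0.002],"delta_rot":[0,0,0]},{"translation":[0,0,0.002],"delta_rot":[0,0,0]}]' >/dev/null; python3 -c "
from h import *
tst()"; done
```

```text
t 11.72 tray xyz mm [-121.7    2.4   67.5] head 0.449 pitch -0.06 F xyz [-3.5  0.8  4.6] gap 0.0159
t 12.1 tray xyz mm [-121.9    2.4   65.8] head 0.449 pitch -0.06 F xyz [-7.6  0.7  9.9] gap 0.0158
t 12.47 tray xyz mm [-121.9    2.3   63.6] head 0.449 pitch -0.06 F xyz [-5.4 -0.4  7.7] gap 0.0157
```

```bash
python3 -m creep '[{"translation":[0.006,0.001,-0.0004],"delta_rot":[0,0,0]},{"translation":[0.012,0.001,-0.0007],"delta_rot":[0,0,0]},{"translation":[0.018,0.001,-0.0011],"delta_rot":[0,0,0]},{"translation":[0.024,0.001,-0.0014],"delta_rot":[0,0,0]},{"translation":[0.03,0.001,-0.0018],"delta_rot":[0,0,0]},{"translation":[0.036,0.001,-0.0022],"delta_rot":[0,0,0]},{"translation":[0.042,0.001,-0.0025],"delta_rot":[0,0,0]}]' >/dev/null; python3 - <<'E'
from h import *
tst()
def sp():
    c=camera('top');g=c["pixels"].astype(int).mean(2);m=np.zeros(g.shape,np.uint8);m[205:290,160:240]=g[205:290,160:240]<45
    for k in cv2.findContours(m,0,cv2.CHAIN_APPROX_NONE)[0]:
        if 25<cv2.contourArea(k)<400:
            p=ray(c,cv2.minAreaRect(k)[0],.033)-C;print(cv2.contourArea(k),np.round([p@D*1e3,p@N*1e3],1))
sp()
E
```

```text
t 13.35 tray xyz mm [-79.7   1.5  63.7] head 0.449 pitch -0.06 F xyz [-5.9  0.5  8. ] gap 0.016
33.0 [33.3 49.2]
```

```bash
python3 -m creep '[{"translation":[0.005,0.001,-0.0003],"delta_rot":[0,0,0]},{"translation":[0.01,0.001,-0.0006],"delta_rot":[0,0,0]},{"translation":[0.015,0.001,-0.0009],"delta_rot":[0,0,0]},{"translation":[0.02,0.001,-0.0012],"delta_rot":[0,0,0]},{"translation":[0.025,0.001,-0.0015],"delta_rot":[0,0,0]},{"translation":[0.03,0.001,-0.0018],"delta_rot":[0,0,0]}]' >/dev/null; python3 - <<'E'
from h import *
tst()
c=camera('top');crop(c,150,195,120,90,3,'pics/t6a.png')
s=camera('side');crop(s,270,260,160,120,3,'pics/s6.png')
a=cv2.imread('pics/t6a.png');b=cv2.imread('pics/s6.png');b=cv2.resize(b,None,fx=270/b.shape[0],fy=270/b.shape[0]);cv2.imwrite('pics/m6.png',np.hstack([a,b]))
E
```

```text
t 14.15 tray xyz mm [-49.7   0.6  63.7] head 0.449 pitch -0.06 F xyz [-5.9 -0.4  7.3] gap 0.0158
```

View pics/m6.png

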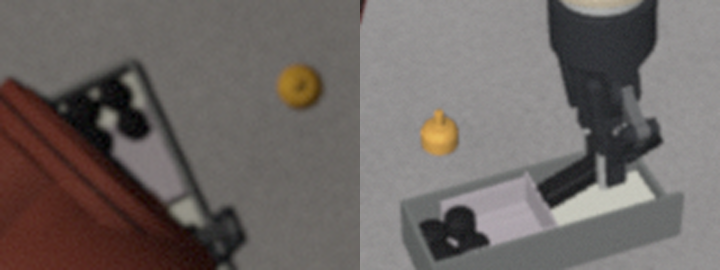

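```bash
python3 -m creep '[{"translation":[0.004,0,-0.0003],"delta_rot":[0,0,0]},{"translation":[0.008,0,-0.0005],"delta_rot":[0,0,0]},{"translation":[0.012,0,-0.0007],"delta_rot":[0,0,0]},{"translation":[0.016,0,-0.001],"delta_rot":[0,0,0]},{"translation":[0.02,0,-0.0012],"delta_rot":[0,0,0]}]' >/dev/null; python3 -c "
from h import *
tst()";  python3 -m creep '[{"translation":[0.002,0,-0.0001],"delta_rot":[0,0,0]},{"translation":[0.004,0,-0.0002],"delta_rot":[0,0,0]},{"translation":[0.006,0,-0.0003],"delta_rot":[0,0,0]}]' >/dev/null; python3 -c "
from h import *
tst()"
```

```text
t 14.88 tray xyz mm [-29.7   0.6  63.8] head 0.449 pitch -0.06 F xyz [-6.   0.9  7.9] gap 0.0162
t 15.25 tray xyz mm [-23.8   0.7  63.7] head 0.449 pitch -0.06 F xyz [-6.6  0.4  7.4] gap 0.0161
```

```bash
python3 -m creep '[{"translation":[0.002,0,-0.0001],"delta_rot":[0,0,0]},{"translation":[0.003,0,-0.0002],"delta_rot":[0,0,0]}]' >/dev/null; python3 - <<'E'
from h import *
tst()
# dark/pink/white census in the trough, seen from the side: print a coarse label map in tray floor coordinates
for nm in ('side','top'):
    c=camera(nm);im=c["pixels"].astype(int)
    print(nm)
    for y in range(30,-32,-6):
        r=''
        for x in range(0,100,4):
            u,v=proj(c,tr(x/1e3,y/1e3,.034)).round().astype(int);p=im[v,u];g=p.mean()
            r+='#' if g<50 else 'P' if (p[0]-p[1]>4 and p[0]-p[2]<25) else 'W' if g>125 else 'R' if p[0]-p[1]>25 else '.'
        print(f"{y:4d}",r)
E
```

```text
t 15.5 tray xyz mm [-23.2   0.8  63.2] head 0.45 pitch -0.065 F xyz [-18.6  -0.5  14.1] gap 0.0161
side
  30 .........................
  24 WWWWWWWPPWPPPW......#..#.
  18 WWWWWWWPPPPPP.##########.
  12 WWWWWWWPPPPPPP.###..####.
   6 WWWW..PPPWPPPPP#########.
   0 .#####.PPPPPPP.#########.
  -6 ###..##WPPPPPP##########.
 -12 ######PPPPPPPP#####P.###.
 -18 ######.PPPPPPP.##.PPPPPP.
 -24 ##.....PPPPPPPPPPPPPPPPP.
 -30 ......WPPWWPPWWWWWWP.W...
top
  30 #############RRRRR####RRR
  24 ############RR####RRRRRR#
  18 ################RRRRR####
  12 ##############RRR########
   6 #########################
   0 #################PPP###.#
  -6 ##########PPP.###########
 -12 #######PPPPPP############
 -18 ###.WW.PPPPPP#####P###PP#
 -24 #..WWW..PPPPPPPPPPPPPPPPP
 -30 #........................
```

```bash
python3 - <<'E'
from h import *
f=lambda p:Rt(H,p)
rows([(tr(-.027,.001,.065),f(-.02)),(tr(-.029,.001,.063),f(.035)),(tr(-.034,.001,.061),f(.135)),(tr(-.036,.001,.060),f(.235)),(tr(-.038,.001,.061),f(.335)),(tr(-.038,.001,.075),f(.36)),(tr(-.038,.001,.16),f(.36))])
E
```

```text
t [-0.0109, -0.0006, -0.0014] r [-0.002, 0.045, 0.002]
t [-0.0212, -0.0006, 0.0013] r [-0.002, 0.1, 0.002]
t [-0.0414, -0.0006, 0.006] r [-0.002, 0.2, 0.001]
t [-0.0583, -0.0006, 0.0109] r [-0.003, 0.3, 0.001]
t [-0.075, -0.0006, 0.0154] r [-0.003, 0.4, 0.001]
t [-0.0794, -0.0007, 0.003] r [-0.003, 0.425, 0.001]
t [-0.0849, -0.0009, -0.0819] r [-0.003, 0.425, 0.001]
```

```bash
python3 -m creep '[{"translation":[-0.013,0,-0.002],"delta_rot":[0,0.045,0]},{"translation":[-0.023,0,0.0],"delta_rot":[0,0.1,0]},{"translation":[-0.033,0,0.002],"delta_rot":[0,0.15,0]},{"translation":[-0.043,0,0.005],"delta_rot":[0,0.2,0]},{"translation":[-0.052,0,0.0075],"delta_rot":[0,0.25,0]},{"translation":[-0.06,0,0.01],"delta_rot":[0,0.3,0]},{"translation":[-0.069,0,0.012],"delta_rot":[0,0.35,0]},{"translation":[-0.077,0,0.0145],"delta_rot":[0,0.4,0]},{"translation":[-0.08,0,0.01],"delta_rot":[0,0.425,0]},{"translation":[-0.081,0,0.003],"delta_rot":[0,0.425,0]}]' >/dev/null; python3 - <<'E'
from h import *
tst()
R=Rt(H,.36)
for nm in ('side','top'):
    c=camera(nm);im=c["pixels"].astype(int)
    print(nm)
    for y in range(36,-38,-6):
        r=''
        for x in range(-4,104,4):
            u,v=proj(c,tr(x/1e3,y/1e3,.05)).round().astype(int);p=im[v,u];g=p.mean()
            r+='#' if g<50 else 'P' if (p[0]-p[1]>4 and p[0]-p[2]<25) else 'W' if g>125 else 'R' if p[0]-p[1]>25 else '.'
        print(f"{y:4d}",r)
E
```

```text
t 16.85 tray xyz mm [-37.4   0.4  75.5] head 0.448 pitch 0.365 F xyz [ 0.7  0.7 -2.8] gap 0.0161
side
  36 WWWWWWWWWWWWWWWWWWWWWWWWWWW
  30 WWWWWWWWWWWWWWWWWWWWWWWWWWW
  24 WWWWWWWWPPPPPWWWWWWWWWWWWWW
  18 WWWWWWWPPPPPPPPPWWWWWWWWWWW
  12 WWWWWPPPPPPPPPPPPPPPPWWWWWW
   6 ...WPPPPPPPPPPPPPPPPPPPW...
   0 ...WPP..PPPPPPPPPPPPPPPW...
  -6 ....PP.###..PPPPPPPPPPP....
 -12 ###PPPP#######PPPPPPPPPW...
 -18 ###.PPPP########.PPPPPPP...
 -24 ###.PP.##########.PPPPPPW..
 -30 ###.PP.##########.PPPPPWWWW
 -36 ...WPP###########.PPPPPWWWW
top
  36 ..............P...P.PP.PPPP
  30 ........P.####P.####PPPPPPP
  24 WWWWWWW.P.###########PPPPPP
  18 .WWW..WWP############PPPPPP
  12 ########P.####PP####PPPPPP.
   6 #######PPPPP.PPP###.PPPPPP.
   0 #######PPPP##P.######PPPPPP
  -6 WWWWWWW..############PPPPPP
 -12 WWWWWWW.P###########.PPPPPP
 -18 WWWWWWW.PP####PPPPPPPPPPPPP
 -24 WWWWWWWW.P..P..............
 -30 ...........................
 -36 ##....##.....#....#...##...
```

```bash
python3 -m creep '[{"translation":[0.01,0,-0.025],"delta_rot":[0,0,0]},{"translation":[0.02,0,-0.055],"delta_rot":[0,0,0]},{"translation":[0.033,0,-0.09],"delta_rot":[0,0,0]},{"translation":[0.042,0,-0.114],"delta_rot":[0,0,0]},{"translation":[0.042,0,-0.114],"delta_rot":[0,0,0]}]' >/dev/null; python3 - <<'E'
from h import *
tst();st()
C2=np.array([.652,-.250,0]);h=.18;d=np.array([np.cos(h),np.sin(h),0]);n=np.array([-np.sin(h),np.cos(h),0])
def prof(cam,z,ax,rng,ot,spread):
    im=cam["pixels"];o=[]
    for v in rng:
        o.append(int(np.mean([cv2.getRectSubPix(im,(1,1),tuple(map(float,proj(cam,C2+ax*v/1e3+ot*w/1e3+[0,0,z])))).mean() for w in spread])))
    return o
t,s=camera('top'),camera('side')
r=range(-46,47,2);print(list(r))
for x in (-36,0,36): print("top y at",x,prof(t,.085,n,r,d,range(x-8,x+9,2)))
print("side y",prof(s,.085,n,r,d,range(-30,31,4)))
r=range(-60,62,2);print(list(r));
for y in (-20,20):print("top x at",y,prof(t,.085,d,r,n,range(y-6,y+7,2)))
print("side x (near rim)",prof(s,.05,d,r,n,[34]))
q=ray(t,(407,166),0);print("stand",q)
E
```

```text
t 17.57 tray xyz mm [-37.2  -0.2 198.8] head 0.448 pitch 0.369 F xyz [ 0.1 -0.5 -2.2] gap 0.0162
t 17.57 grasp [0.5259 0.2042 0.1988] x [0.841 0.404 0.36 ] z [ 0.324  0.157 -0.933] F [ 0.3 -0.4 -2.2] gap 0.0162 gf 108.1 j [ 0.85  0.03 -1.28  2.    0.03  0.77 -1.57]
[-46, -44, -42, -40, -38, -36, -34, -32, -30, -28, -26, -24, -22, -20, -18, -16, -14, -12, -10, -8, -6, -4, -2, 0, 2, 4, 6, 8, 10, 12, 14, 16, 18, 20, 22, 24, 26, 28, 30, 32, 34, 36, 38, 40, 42, 44, 46]
top y at -36 [102, 102, 102, 102, 105, 116, 124, 122, 116, 114, 113, 114, 114, 114, 108, 91, 70, 61, 59, 58, 58, 58, 57, 57, 58, 58, 58, 58, 58, 57, 57, 57, 57, 58, 58, 57, 63, 83, 109, 122, 119, 114, 114, 115, 115, 114, 110]
top y at 0 [102, 101, 101, 100, 102, 109, 119, 122, 117, 114, 113, 113, 114, 114, 112, 101, 80, 62, 56, 57, 56, 56, 57, 57, 57, 57, 57, 57, 58, 57, 57, 57, 57, 57, 57, 57, 58, 68, 94, 115, 120, 116, 113, 113, 113, 114, 112]
top y at 36 [102, 102, 103, 102, 101, 104, 113, 120, 119, 114, 110, 109, 108, 106, 102, 94, 81, 66, 58, 58, 58, 58, 57, 58, 58, 59, 59, 59, 60, 59, 59, 59, 60, 59, 59, 58, 58, 62, 8
[... 798 characters left out ...]
109, 108, 105, 98, 87, 79, 85, 105, 116, 111, 104, 101, 101, 102]
top x at 20 [100, 97, 88, 76, 82, 103, 104, 84, 63, 57, 57, 58, 57, 58, 58, 58, 58, 58, 58, 57, 57, 58, 57, 57, 57, 57, 57, 57, 57, 58, 56, 57, 58, 57, 57, 57, 57, 58, 57, 58, 57, 57, 57, 57, 57, 57, 57, 57, 58, 57, 57, 58, 69, 93, 112, 113, 105, 101, 101, 101, 100]
side x (near rim) [145, 145, 146, 146, 152, 170, 185, 190, 190, 191, 190, 190, 189, 189, 188, 189, 191, 190, 189, 189, 188, 188, 188, 187, 188, 189, 188, 188, 188, 187, 187, 188, 188, 187, 185, 187, 187, 185, 184, 185, 186, 186, 185, 184, 186, 186, 185, 185, 185, 187, 186, 185, 187, 184, 171, 151, 136, 137, 141, 142, 143]
stand [ 0.77235627 -0.20596504  0.        ]
```

```bash
cat >> h.py <<'E'
h2=.22;C2=np.array([.6525,-.249,0]);D2=np.array([np.cos(h2),np.sin(h2),0]);N2=np.array([-np.sin(h2),np.cos(h2),0])
def lipg(x,y,z,phi):
    """grasp point and R with the lip at cup (x,y), height z, lip up by phi"""
    c,s=np.cos(phi),np.sin(phi);dx,dz=.121*c+.050*s,.121*s-.050*c
    return C2+D2*(x-dx)+N2*y+[0,0,z-dz],Rt(h2,phi-.035)
E
python3 - <<'E'
from h import *
g,R=lipg(-.02,.0005,.145,.395);print(g)
rows([((.56,.10,.20),Rt(.40,.36)),((.575,-.02,.20),Rt(.34,.36)),((.565,-.14,.20),Rt(.28,.36)),((*g[:2],.2),Rt(.22,.36)),(g,R)])
E
```

```text
[ 0.50510552 -0.28144792  0.14458804]
t [-0.0096, 0.1056, -0.0085] r [-0.02, -0.005, 0.045]
t [-0.0453, 0.2169, -0.0224] r [-0.041, -0.004, 0.101]
t [-0.1018, 0.3175, -0.0442] r [-0.062, -0.004, 0.157]
t [-0.2089, 0.4157, -0.0853] r [-0.083, -0.004, 0.213]
t [-0.2286, 0.4159, -0.0336] r [-0.083, -0.004, 0.213]
```

```bash
python3 -m creep '[{"translation":[-0.001,0.012,-0.001],"delta_rot":[-0.002,0,0.005]},{"translation":[-0.003,0.035,-0.003],"delta_rot":[-0.007,0,0.015]},{"translation":[-0.006,0.068,-0.005],"delta_rot":[-0.013,0,0.03]},{"translation":[-0.01,0.106,-0.0085],"delta_rot":[-0.02,0,0.045]},{"translation":[-0.02,0.143,-0.013],"delta_rot":[-0.027,0,0.063]},{"translation":[-0.032,0.18,-0.018],"delta_rot":[-0.034,0,0.082]},{"translation":[-0.045,0.217,-0.022],"delta_rot":[-0.041,0,0.1]},{"translation":[-0.06,0.25,-0.028],"delta_rot":[-0.048,0,0.12]},{"translation":[-0.078,0.28,-0.035],"delta_rot":[-0.054,0,0.137]},{"translation":[-0.09,0.3,-0.04],"delta_rot":[-0.058,0,0.147]}]' >/dev/null; python3 - <<'E'
from h import *
st()
g,R=lipg(-.02,.0005,.145,.395)
rows([((*g[:2],.2),R),(g,R)])
E
```

```text
t 18.93 grasp [ 0.5685 -0.12    0.1995] x [0.896 0.265 0.356] z [ 0.34   0.104 -0.935] F [ 0.6  0.6 -2.2] gap 0.0158 gf 108.0 j [ 1.23  0.14 -1.04  1.93 -0.08  0.83 -1.02]
t [-0.0987, 0.1325, -0.0388] r [-0.027, -0.004, 0.063]
t [-0.1184, 0.1327, 0.013] r [-0.027, -0.004, 0.063]
```

```bash
python3 -m creep '[{"translation":[-0.02,0.025,-0.008],"delta_rot":[-0.005,0,0.013]},{"translation":[-0.045,0.06,-0.018],"delta_rot":[-0.012,0,0.028]},{"translation":[-0.07,0.095,-0.028],"delta_rot":[-0.02,0,0.045]},{"translation":[-0.09,0.122,-0.036],"delta_rot":[-0.025,0,0.058]},{"translation":[-0.099,0.1325,-0.039],"delta_rot":[-0.027,0,0.063]},{"translation":[-0.106,0.1325,-0.021],"delta_rot":[-0.027,-0.004,0.063]},{"translation":[-0.114,0.1325,0.0],"delta_rot":[-0.027,-0.004,0.063]},{"translation":[-0.118,0.1325,0.013],"delta_rot":[-0.027,-0.004,0.063]},{"translation":[-0.118,0.1325,0.013],"delta_rot":[-0.027,-0.004,0.063]}]' >/dev/null; python3 - <<'E'
from h import *
st()
o=env.observe();Rm=np.array(o["orientation"]);gm=np.array(o["ee_pos"])+.155*Rm[:,2]
e=gm-lipg(-.02,.0005,.145,.395)[0];print("err mm",np.round([e@D2*1e3,e@N2*1e3,e[2]*1e3],1))
# measured bowl edges in the cup frame from the top camera, at the lip height
c=camera('top');im=c["pixels"].astype(int)
print([0]);
for y in range(42,-44,-4):
    r=''
    for x in range(-110,70,5):
        u,v=proj(c,C2+D2*x/1e3+N2*y/1e3+[0,0,.15]).round().astype(int);p=im[v,u];g=p.mean()
        r+='#' if g<50 else 'P' if (p[0]-p[1]>4 and p[0]-p[2]<25) else 'R' if p[0]-p[1]>25 else 'o' if g<85 else '.'
    print(f"{y:4d}",r)
rows([lipg(-.02,.0005,z,f) for z,f in ((.135,.25),(.125,.1),(.115,-.05),(.11,-.2),(.105,-.35),(.103,-.5),(.1,-.65),(.1,-.8),(.1,-.95))])
E
```

```text
t 20.05 grasp [ 0.5067 -0.2777  0.1453] x [0.912 0.208 0.353] z [ 0.344  0.079 -0.936] F [ 0.1 -0.2 -1.9] gap 0.0159 gf 108.0 j [ 1.41  0.24 -0.91  1.95 -0.08  0.78 -0.76]
err mm [2.3 3.3 0.7]
[0]
  42 ....PP..PP.....................PP..o
  38 ...PP.PPPPP..PPooooooooooooooo.....o
  34 .....P.PPPPPPPPPPPPooooooooooo.P...o
  30 ....PP###oPoPoPPPPPooooooooooo......
  26 ....P#########PPPPPooooooooooo......
  22 .P.PP#########oPPPPooooooooooo......
  18 ooo.P##########PPPPooooooooooo......
  14 ####PP###P####PPPPPooooooooooo....P.
  10 ####PPP#PP###oPPPPPooooooooooo.PP...
   6 ####PPP##PP##oPPPPPooooooooooo......
   2 ####Po####o###oPPPPooooooooooo......
  -2 ooooP#########PPPPP..o......oo......
  -6 ....P##########PPPP..........o......
 -10 ....Po########oPPPP..........o......
 -14 ....PP###Po##PPPPPP.................
 -18 .....PPo.PPPoPPPPPP............P....
 -22 P....P.PPP.PPPPPP.P...........P.P...
 -26 ....P..........PP...................
 -30 ..........................P........P
 -34 .P.P..........P.P..............PP...
 -38 ...........P........................
 -42 ....................................
t [0.0238, 0.0027, -0.0057] r [-0.0, -0.146, 0.004]
t [0.0537, 0.0028, -0.0076] r [-0.0, -0.296, 0.004]
t [0.0849, 0.003, -0.0045] r [0.0, -0.446, 0.004]
t [0.1183, 0.0031, -0.0008] r [0.0, -0.596, 0.004]
t [0.1516, 0.0032, 0.0082] r [0.001, -0.746, 0.004]
t [0.1848, 0.0033, 0.0196] r [0.001, -0.896, 0.004]
t [0.2159, 0.0035, 0.0368] r [0.001, -1.046, 0.004]
t [0.2455, 0.0036, 0.056] r [0.002, -1.196, 0.004]
t [0.272, 0.0037, 0.0793] r [0.002, -1.346, 0.004]
```

```bash
python3 -m creep '[{"translation":[0.012,0.003,-0.003],"delta_rot":[0,-0.073,0.002]},{"translation":[0.024,0.005,-0.006],"delta_rot":[0,-0.146,0.004]},{"translation":[0.039,0.005,-0.007],"delta_rot":[0,-0.221,0.004]},{"translation":[0.054,0.005,-0.0076],"delta_rot":[0,-0.296,0.004]},{"translation":[0.069,0.005,-0.006],"delta_rot":[0,-0.371,0.004]},{"translation":[0.085,0.005,-0.0045],"delta_rot":[0,-0.446,0.004]},{"translation":[0.085,0.005,-0.0045],"delta_rot":[0,-0.446,0.004]}]' >/dev/null; python3 - <<'E'
from h import *
o=env.observe();Rm=np.array(o["orientation"]);gm=np.array(o["ee_pos"])+.155*Rm[:,2]
e=gm-lipg(-.02,0,.115,-.05)[0];print("err mm",np.round([e@D2*1e3,e@N2*1e3,e[2]*1e3],1),Rm[2,0])
rows([lipg(-.02,e@N2,z,f) for z,f in ((.11,-.125),(.107,-.2),(.104,-.275),(.102,-.35),(.1,-.425),(.1,-.5),(.1,-.575),(.1,-.65))])
E
```

```text
err mm [ 2.  -1.3  1. ] -0.08222073324592666
t [0.0143, 0.0001, -0.0025] r [0.001, -0.078, 0.001]
t [0.0306, 0.0002, -0.0069] r [0.001, -0.153, 0.001]
t [0.0474, 0.0002, -0.0101] r [0.001, -0.228, 0.001]
t [0.0645, 0.0002, -0.013] r [0.001, -0.303, 0.001]
t [0.0819, 0.0002, -0.0147] r [0.001, -0.378, 0.001]
t [0.0994, 0.0002, -0.017] r [0.001, -0.453, 0.001]
t [0.117, 0.0002, -0.0181] r [0.001, -0.528, 0.001]
t [0.1346, 0.0003, -0.0178] r [0.001, -0.603, 0.001]
```

```bash
python3 -m creep '[{"translation":[0.0143,0,-0.0025],"delta_rot":[0,-0.078,0]},{"translation":[0.0306,0,-0.007],"delta_rot":[0,-0.153,0]},{"translation":[0.0474,0,-0.01],"delta_rot":[0,-0.228,0]},{"translation":[0.0645,0,-0.013],"delta_rot":[0,-0.303,0]},{"translation":[0.082,0,-0.0147],"delta_rot":[0,-0.378,0]},{"translation":[0.0994,0,-0.017],"delta_rot":[0,-0.453,0]},{"translation":[0.117,0,-0.018],"delta_rot":[0,-0.528,0]},{"translation":[0.1346,0,-0.018],"delta_rot":[0,-0.603,0]},{"translation":[0.1346,0,-0.018],"delta_rot":[0,-0.603,0]},{"translation":[0.1346,0,-0.018],"delta_rot":[0,-0.603,0]}]' >/dev/null; python3 - <<'E'
from h import *
st()
o=env.observe();Rm=np.array(o["orientation"]);gm=np.array(o["ee_pos"])+.155*Rm[:,2]
e=gm-lipg(-.02,0,.1,-.65)[0];print("err mm",np.round([e@D2*1e3,e@N2*1e3,e[2]*1e3],1))
rows([lipg(-.02,e@N2,.1,f) for f in (-.8,-.95)])
c=camera('side');im=c["pixels"].astype(int)
u0,v0=proj(c,C2+[0,0,.1]).astype(int);print(u0,v0)
for v in range(v0-50,v0+60,4):
    r=''
    for u in range(u0-60,u0+70,2):
        p=im[v,u];g=p.mean();r+='#' if g<45 else 'P' if (p[0]-p[1]>4 and p[0]-p[2]<25 and g>100) else 'R' if p[0]-p[1]>25 else 'W' if g>170 else '.'
    print(v,r)
E
```

```text
t 22.23 grasp [ 0.5665 -0.271   0.2123] x [ 0.756  0.167 -0.633] z [-0.618 -0.137 -0.774] F [ 0.6  0.6 -1.8] gap 0.016 gf 108.0 j [ 0.54  0.81 -0.6   1.07  0.59  2.04 -1.32]
err mm [-2.6 -2.7 -0.7]
t [0.0329, -0.0002, -0.0183] r [-0.001, -0.15, -0.002]
t [0.0664, -0.0003, -0.0295] r [-0.001, -0.3, -0.002]
319 180
130 ...............................................##....#...........
134 .................................................................
138 .....P.........................................#...#.............
142 ..............................................####...............
146 .............................................####................
150 ..........................................P.###..................
154 ........................................PPPP.....................
158 ..............P......................PPPPPPPP....................
162 ...................................PPPPPPPPPPPP..................
166 ................................PPPPPPPPPPPPPPPPP................
170 ................................PPPPPPPPPPPPPPPP........P........
174 ..#........
[... 474 characters left out ...]

202 ..PP.................WWWWWWWWWWWWWWWWWWWWWW......................
206 ...P.................WWWWWWWWWWWWWWWWWWWWWW......................
210 ...PP................WWWWWWWWWWWWWWWWWWWWWW..................P...
214 ...PP................WWWWWWWWWWWWWWWWWWWWWW......................
218 ...PP................WWWWWWWWWWWWWWWWWWWWW..............P........
222 .....................WWWW.##.WWWWWWWWWWWWW....P.......P..........
226 ..........................##.........P...........................
230 ..........................##.....................................
234 .....................P....##.....................................
238 ..........................##.....................................
```

```bash
python3 - <<'E'
from h import *
rows([lipg(-.02,-.002,.18,-.65),lipg(-.16,-.002,.18,-.5)])
E
```

```text
t [-0.0487, -0.0009, -0.064] r [-0.001, 0.0, -0.003]
t [-0.1857, -0.0004, 0.0452] r [-0.0, 0.15, -0.003]
```

```bash
python3 -m creep '[{"translation":[-0.024,0,-0.032],"delta_rot":[0,0,0]},{"translation":[-0.049,0,-0.064],"delta_rot":[0,0,0]},{"translation":[-0.085,0,-0.037],"delta_rot":[0,0.04,0]},{"translation":[-0.12,0,-0.01],"delta_rot":[0,0.08,0]},{"translation":[-0.155,0,0.02],"delta_rot":[0,0.12,0]},{"translation":[-0.186,0,0.045],"delta_rot":[0,0.15,0]},{"translation":[-0.186,0,0.045],"delta_rot":[0,0.15,0]}]' >/dev/null; python3 - <<'E'
from h import *
st()
c=camera('top');im=cv2.GaussianBlur(c["pixels"],(3,3),0).astype(int)
for y in range(44,-40,-4):
    r=''
    for x in range(-190,60,4):
        u,v=proj(c,C2+D2*x/1e3+N2*y/1e3+[0,0,.05]).round().astype(int);p=im[v,u];g=p.mean()
        r+='#' if g<35 else '%' if g<48 else 'o' if g<75 else 'P' if (p[0]-p[1]>4 and p[0]-p[2]<25 and g>98) else 'R' if p[0]-p[1]>25 else '.'
    print(f"{y:4d}",r)
for z in (.022,):
  for y in range(30,-31,-5): print(y,[int(im[tuple(proj(c,C2+D2*x/1e3+N2*y/1e3+[0,0,z]).round().astype(int)[::-1])].mean()) for x in range(-48,50,6)])
E
```

```text
t 23.15 grasp [ 0.4136 -0.3055  0.2839] x [ 0.841  0.18  -0.511] z [-0.499 -0.111 -0.86 ] F [ 0.4  0.3 -0.5] gap 0.0156 gf 108.0 j [ 0.59  0.35 -0.3   1.49  0.36  1.8  -1.08]
  44 ...............................................................
  40 ...............................................................
  36 ...............................................................
  32 ...............................................................
  28 ...............................................................
  24 ...............................................................
  20 .....................................oooooooooo%#%#%#%%o%oo....
  16 .....................................ooooooooo%############oo..
  12 .....................................oooooooooo###########%o...
   8 .....................................oooooooooo%####%o%###oo...
   4 .....................................ooooooooooo####%%oooooo...
   0 ..PPPP...............................ooooooooooooo####%%oooo...
  -4 PPPPPPPP.............................ooooooooooooo######%#ooo..
  -8 PPPPPPPP...............
[... 813 characters left out ...]
67, 71, 62, 42, 46, 32, 42, 50, 31, 42, 56, 55]
10 [90, 90, 57, 58, 56, 57, 57, 57, 30, 17, 20, 21, 25, 13, 17, 16, 53]
5 [86, 81, 56, 57, 57, 56, 57, 57, 32, 11, 17, 18, 42, 15, 16, 23, 54]
0 [96, 93, 56, 56, 57, 57, 57, 57, 47, 14, 19, 23, 49, 48, 41, 49, 57]
-5 [86, 81, 57, 57, 57, 57, 57, 58, 55, 50, 38, 20, 23, 40, 55, 54, 58]
-10 [92, 73, 56, 57, 56, 57, 57, 58, 56, 57, 27, 15, 17, 19, 25, 30, 55]
-15 [85, 82, 56, 56, 55, 56, 57, 56, 57, 53, 27, 12, 17, 10, 18, 19, 33]
-20 [93, 72, 56, 57, 57, 56, 56, 56, 56, 57, 25, 11, 9, 11, 15, 14, 33]
-25 [89, 88, 59, 59, 63, 58, 58, 61, 59, 57, 47, 27, 19, 11, 10, 14, 26]
-30 [95, 102, 87, 100, 95, 90, 101, 96, 87, 81, 94, 85, 73, 60, 28, 28, 52]
```

```bash
python3 - <<'E'
from h import *
R=Rt(-.07,-.03)
rows([((.4725,.02,.2),R),((.4725,.02,.07),R)])
E
```

```text
t [0.0745, -0.3033, 0.0266] r [0.083, 0.502, 0.276]
t [0.1409, -0.3037, 0.1384] r [0.083, 0.502, 0.276]
```

```bash
python3 -m creep '[{"translation":[0.01,-0.04,0],"delta_rot":[0.01,0.06,0.035]},{"translation":[0.02,-0.09,0],"delta_rot":[0.025,0.15,0.08]},{"translation":[0.035,-0.14,0.01],"delta_rot":[0.04,0.24,0.13]},{"translation":[0.05,-0.19,0.015],"delta_rot":[0.053,0.32,0.18]},{"translation":[0.06,-0.24,0.02],"delta_rot":[0.067,0.4,0.22]},{"translation":[0.0745,-0.29,0.0266],"delta_rot":[0.08,0.48,0.265]},{"translation":[0.0745,-0.303,0.0266],"delta_rot":[0.083,0.502,0.276]},{"translation":[0.097,-0.303,0.064],"delta_rot":[0.083,0.502,0.276]},{"translation":[0.12,-0.303,0.1],"delta_rot":[0.083,0.502,0.276]},{"translation":[0.141,-0.303,0.138],"delta_rot":[0.083,0.502,0.276]}]' >/dev/null; python3 -m creep '[{"translation":[0,0,0],"delta_rot":[0,0,0]},{"translation":[0,0,0],"delta_rot":[0,0,0]},{"translation":[0,0,0],"delta_rot":[0,0,0]}]' >/dev/null; python3 - <<'E'
from h import *
st()
R=Rt(-.07,-.03)
rows([((.4725,.02,.056),R),((.4725,.02,.051),R)])
E
```

```text
t 24.82 grasp [0.4747 0.0208 0.0713] x [ 0.997 -0.067 -0.029] z [-0.029  0.003 -1.   ] F [-0.  -0.4 -1.7] gap 0.0156 gf 108.0 j [ 0.33  0.22 -0.51  2.03  0.12  0.95 -1.87]
t [-0.0016, 0.0008, 0.0154] r [-0.001, -0.001, 0.003]
t [-0.0014, 0.0008, 0.0204] r [-0.001, -0.001, 0.003]
```

```bash
python3 -m creep '[{"translation":[0,0,0.008],"delta_rot":[0,0,0]},{"translation":[0,0,0.015],"delta_rot":[0,0,0]},{"translation":[0,0,0.017],"delta_rot":[0,0,0]},{"translation":[0,0,0.017],"delta_rot":[0,0,0]}]' >/dev/null; python3 -c "
from h import *
st()"; python3 -m creep '[{"translation":[0,0,0.001],"delta_rot":[0,0,0]},{"translation":[0,0,0.002],"delta_rot":[0,0,0]},{"translation":[0,0,0.003],"delta_rot":[0,0,0]},{"translation":[0,0,0.003],"delta_rot":[0,0,0]}]' >/dev/null; python3 -c "
from h import *
st()"
```

```text
t 25.32 grasp [0.4725 0.0208 0.0524] x [ 0.997 -0.066 -0.033] z [-0.033  0.003 -0.999] F [-2.4 -0.9  3.1] gap 0.0161 gf 108.8 j [ 0.32  0.25 -0.5   2.05  0.14  0.91 -1.89]
t 25.82 grasp [0.4725 0.0209 0.0509] x [ 0.997 -0.066 -0.033] z [-0.033  0.002 -0.999] F [-13.   -0.3  25.6] gap 0.0157 gf 111.7 j [ 0.32  0.25 -0.5   2.05  0.14  0.91 -1.89]
```

```bash
python3 -m creep '[{"translation":[0,0,-0.002],"delta_rot":[0,0,0]},{"translation":[0,0,-0.002],"delta_rot":[0,0,0]}]' >/dev/null; python3 -m creep '[{"translation":[0,0,0],"delta_rot":[0,0,0]},{"translation":[0,0,0],"delta_rot":[0,0,0]},{"translation":[0,0,0],"delta_rot":[0,0,0]},{"translation":[0,0,-0.01],"delta_rot":[0,0,0]},{"translation":[0,0,-0.04],"delta_rot":[0,0,0]},{"translation":[0,0,-0.09],"delta_rot":[0,0,0]},{"translation":[0,0,-0.15],"delta_rot":[0,0,0]},{"translation":[0,0,-0.15],"delta_rot":[0,0,0]},{"translation":[0,0,-0.15],"delta_rot":[0,0,0]}]' 0.6 >/dev/null; python3 - <<'E'
from h import *
st()
s=camera('side');im=s["pixels"].astype(int);g=im.mean(2)
m=np.zeros(g.shape,np.uint8);m[250:300,365:445]=(g[250:300,365:445]<60)
k=max(cv2.findContours(m,0,cv2.CHAIN_APPROX_NONE)[0],key=cv2.contourArea);b=cv2.boxPoints(cv2.minAreaRect(k))
e=sorted(b.tolist());a,z=np.mean(e[:2],0),np.mean(e[2:],0)
pf,pb=ray(s,a,.028),ray(s,z,.062);print("handle",pf,pb,np.linalg.norm((pf-pb)[:2]))
def pink(c,box):
    im=cv2.GaussianBlur(c["pixels"],(3,3),0).astype(int);m=np.uint8((im[:,:,0]-im[:,:,1]>4)&(im.mean(2)>95)&(im[:,:,0]-im[:,:,2]<25));x0,y0,x1,y1=box;q=np.zeros_like(m);q[y0:y1,x0:x1]=cv2.morphologyEx(m,cv2.MORPH_OPEN,np.ones((3,3)))[y0:y1,x0:x1]
    k=max(cv2.findContours(q,0,2)[0],key=cv2.contourArea);return cv2.boundingRect(k),cv2.contourArea(k)
print(pink(s,(320,250,400,310)))
s0=dict(s);s0["pixels"]=cv2.imread('pics/side0.png')[:,:,::-1];print(pink(s0,(320,250,400,310)))
t=camera('top');t0=dict(t);t0["pixels"]=cv2.imread('pics/top0.png')[:,:,::-1]
for q in (t,t0): print(pink(q,(275,235,330,290)))
E
```

```text
t 27.2 grasp [0.4773 0.0203 0.2015] x [ 0.997 -0.067 -0.032] z [-0.032  0.003 -0.999] F [-0.1  0.2 -0.5] gap 0.0511 gf 0.0 j [ 0.37  0.07 -0.52  1.89  0.03  1.22 -1.79]
handle [0.52390372 0.01723104 0.028     ] [0.43151696 0.02336576 0.062     ] 0.09259021192705817
((337, 269, 37, 31), 926.5)
((336, 269, 39, 31), 929.5)
((288, 249, 19, 9), 107.5)
((287, 249, 31, 35), 898.5)
```

The scoop lies flat as at first, and the side views match. The arm is clear, so I'm handing in.

```bash
python3 -c "
from cell import job
print(job.close_job())"
```

```text
the job is handed in; nothing more can be done
None
```

The job is handed in at about 27 s of the 72 s limit: the camera checks showed the cup upright, all four spacers inside it after one scoop load, and the scoop flat on the bench with the arm clear (the hand-in itself returned no verdict).

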